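# Raise the staining hood's sash to its mark and start the fan

## Robot

A 6-joint arm with a two-finger parallel gripper is mounted at the origin on the work surface. World frame = base frame: x ahead of the robot, y to its left, z up, the work surface at z = 0. Lengths are in m, angles in degrees, forces in N, time in s.
With the tool pointing down it reaches from about 0.35 to 0.875 m from the base axis. Payload 4.2 kg.
Tool frame: the origin (TCP) lies on the front face of the gripper's body, between the roots of the fingers; the fingertips stand 70 mm ahead of it and the grasp point (between the pads) lies 51 mm ahead of it (r.nose_length is the distance from the TCP to the fingertips, in m); z points along the fingers, y is the direction in which the jaws open and shut (so a half turn about z gives the same grasp; the last joint's range is limited). The gripper opens to 87 mm and grips with 3 to 60 N. Pads are 19 mm wide; open, the fingers measure 117 mm over their backs; the gripper's body (75 mm by 190 mm) begins 51 mm behind the grasp point.
Start: joints at [91.765, 22.042, 0.453, 0, -68.411, -14.817], TCP at [0.141, 0.609, 0.292] pointing down, gripper open.
Joint ranges: [-179.83, 179.83], [-69.29, 118.12], [-61.27, 80.66], [-181.25, 117.63], [-171.15, -9.14], [-177.46, 177.46]. Speed limits (degrees/s): [159.86, 159.86, 180, 180, 180, 180].

## Interface

Orientations are given as a 3x3 rotation matrix whose columns are the frame's x, y, z axes.
In Python, from station import telemetry, capture, order, r gives the robot as it stands.
- The arm moves only by the tool drive_tool, never from a script. Its argument "series" is a list of rows, each a list of 4 numbers: the shift along the tool's x, y, z as a fraction of full scale, then the turn about the tool's z as a fraction of full scale. In form: [[dx, dy, dz, turn], ...]. A call has 1 to 10 rows; each row is the pose to reach, as a shift and turn from the pose commanded when the call began, along the tool's axes at that moment; what a row does not reach only later rows make up. Full scale, the value 1, is 0.12 m for a shift and 2 rad for a turn. A row lasts 1/8 s, in which the tool goes at most 62.5 mm and 10.7 degrees, less where a joint would pass 70% of its speed; a pose out of reach is approached as far as the arm can. A call with a number of a shift or a turn outside -1 to 1 is refused whole. A call with a gripper value outside its range is refused whole. "fingers" is the finger opening in mm, from 0 to 87, set as the call begins (left out, the last holds). The fingers move at their own pace and stop on an object; the grip force is fixed at half the most. Time passes only in rows, so rows that repeat a pose let the fingers close. It gives the time, the measured TCP pose, the force and the opening at its end, in the units of the state.
- telemetry.sense(): the state, without advancing time (a new reading comes with each control period).
- capture(name): name is "side" or "top" or "wrist"; returns a dict with "color" (420x560x3 uint8, blue, green, red), "fx", "fy", "cx", "cy" (pixels), "eye" and "attitude" of the camera in the world; the wrist camera has in their place "mount" (4x4, takes a point from camera to tool coordinates, whose origin is the TCP and whose axes are the flange's). Camera axes: x right, y up, looking along -z (the intrinsics and any distortion apply to the point x, -y, -z); pixel columns grow to the right and rows downward; lengths in m; the calibration is good to about 2 mm. The wrist camera is an equidistant fisheye: a pixel r from the principal point sees the ray r / f radians off the axis. A picture is of the moment at which its call begins: read the wrist's pose just before it. There is no depth.
- order.finish_job(): hands the job in, once; it reports no verdict.
The state is a dict: "time_s": time; "joints": joint angles; "joint_velocities": joint speeds; "effort": joint torques, N m; "tcp_pos": TCP position; "ee_rot": TCP orientation; "wrist_force": force on the tool from outside, world axes, zero at the start; "moment": the same for the moment, N m; "gripper_width": opening from 0.0 (shut) to 1.0 (fully open).
Only numpy, scipy, OpenCV 4.12 (cv2) and the standard library are available. Lean on these libraries where they do the work, as an engineer would, in place of code of your own. Each camera call takes 0.05 s, during which the arm holds its last target. There are 200 camera calls.

## Task

With the fingertips, push the hood's sliding window up from beneath its lip until the end of the lip is level with the pointer on the side rail, let it rest there, then press the fan button fully down and come away. Only push: do not pinch the lip or bear on its top, and leave the pointer and everything else on the bench where it is.

Things in the scene. Friction and masses are not known exactly. Their poses are not given: they have to be found in the camera images.
- hood: bench-top slide-staining hood with clear panes, fixed; front open to -x (the robot); 400 mm wide, 340 mm high, x from -100 to 160 mm. Origin on the bench at mid-width, x into the hood, z up. Sill front upright at x = -100 mm, top 75 mm up. Side rails lean back 35 degrees from upright. Free gap from sill to lip: 30 mm along the slope plus the sash value
- lip_under (a point): front lower edge, at mid-width, of the sash's lip: an aluminium ledge 320 mm wide (y), 14 mm thick with the grey cap strip on top (not to be pressed), standing 36 mm out from the clear pane and square to it. Axes: z up the slope along which the sash slides, -x out of the pane (35 degrees above level, to the robot), y along the lip. The flat underside runs from here along +x to the pane. Sash at 0: 121 mm above the bench
- lip_end (a point): the front of the lip's end on the pointer's side (the -y end), at half the lip's thickness; same axes as lip_under; 160 mm along -y from it and 7 mm up the slope
- sash (a joint): how far the sash is up, in m along the slope: 0 is lowest, 0.135 highest. It is counterweighted and slides with about 4 N of friction (up to about 6 N to move): it stays where it is left
- mark (a joint): place of the pointer along the slope, in m, on the same scale as the sash: when the two values are equal the lip's end is level with the pointer (within 7 mm is good). The pointer is stiff and is not to be moved
- mark_tip (a point): tip of the pointer: a grey clip 26 mm square on the side rail at the hood's -y side (the robot's right), with a thin blade, 4 mm high, standing out beside the lip's end. Axes as for lip_under (z up the slope)
- fan (a joint): travel of the fan button in m: 0 out, 0.006 fully down; springs back; about 5 N holds it fully down; counts as pressed beyond 0.004
- fan_top (a point): centre of the top face of the fan button, a round white push button 36 mm across facing up, in a flat round grey base standing by itself on the bench, its top 17 mm above the bench, to the left or the right before the hood
- objective_case: loose aluminium objective case, upright round can 42 mm across, 70 mm high; origin under its centre; leave alone
- slide_box: loose dark slide box with grey lid, 77 by 102 mm, 34 mm high, lying before the hood; origin under its centre; leave alone
- dropper: loose small amber bottle, 36 mm across, 85 mm high; origin under its centre; leave alone
- jar: loose jar, 64 mm across, 80 mm high; origin under its centre; leave alone
- beaker: loose glass beaker, 70 mm across, 90 mm high; origin under its centre; leave alone
- lens_brush: loose brush, 150 mm long, lying on the bench; leave alone
Things that resemble listed ones, but are neither listed nor needed, are in the scene too. Of the things shaped like the part that bears fan, the grey one is meant.

How it is judged (in metres and radians):
On the way, in this order (a step that is already met when the one before it is completed fails the run):
1. the sash has been pushed up and its lip's end rests level with the pointer, let go (z of lip_end in the frame of mark_tip between -0.007 and 0.007 m and velocity of joint sash below 0.004 m/s and contact force between hood and the fingers below 0.3 N), for 0.2 s.
2. the fan button is pressed (value of joint fan above 0.004 m), for 0.03 s.
At the end, for the whole second after the job is handed in: The lip's end is within 7 mm of the pointer along the slope, the sash at rest, and the fan button, pressed after the sash was set, is out again (z of lip_end in the frame of mark_tip between -0.007 and 0.007 m and velocity of joint sash between -0.003 and 0.003 m/s and value of joint fan below 0.002 m); the robot touches nothing.
It fails at once if the lip is pinched or pushed from above (contact force between sash_c3 and the fingers above 2 N).
It fails at once if the pointer is moved (distance of mark_tip from where it was at the start of the episode above 0.004 m).
It fails at once if the fan button is pressed before the sash is at its mark (value of joint fan above 0.004 m and not (z of lip_end in the frame of mark_tip above -0.007 m)).
It fails at once if something else on the bench is moved or lifted (distance of any of objective_case, slide_box, dropper, jar, beaker, lens_brush from where it was at the start of the episode above 0.025 m).
It also fails if it takes over 51 s, if anything falls off the work surface, if the arm or the gripper's body presses on something with over 40 N, if the wrist force passes 120 N, or if a joint passes its speed limit or range.

## Working session

There is one attempt and no reset: what is moved stays moved. The work goes in short steps, Python scripts to look and compute and a tool call to move; the robot and the scene stay as the last step left them, time stands still between calls to the robot, and variables do not carry over. Pictures are saved under pics/ and viewed, about 8 in all and at most 12, crops included, and the job is handed in when it is done.

Besides the shell and the picture viewer there is one more tool, called after "Request:" as name([rows], argument=value, ...), one row to a line, values as JSON. drive_tool: Moves the arm, as the interface text tells. Shift numbers are shares of 0.12 m and turn numbers shares of 2 rad, none past 1 either way. Its arguments: {"type":"object","properties":{"series":{"type":"array","items":{"type":"array","items":{"type":"number","minimum":-1,"maximum":1}}},"fingers":{"type":"number"}},"required":["series"]}

```bash
mkdir -p pics; ls
python3 - <<'E'
from station import telemetry, capture, order, r
import cv2,numpy as np
s=telemetry.sense(); print(s['time_s'],s['tcp_pos'],s['ee_rot'])
for n in("side","top","wrist"):
    c=capture(n); cv2.imwrite(f'pics/{n}0.png',c['color'])
    print(n,{k:(np.round(v,4).tolist() if k!='color' else 0) for k,v in c.items()})
E
```

```text
pics
0.0 [0.14102072 0.60839312 0.29118501] [[ 9.74120524e-01 -2.26028869e-01 -3.92601509e-04]
 [-2.26029186e-01 -9.74118137e-01 -2.15918415e-03]
 [ 1.05597702e-04  2.19204500e-03 -9.99997592e-01]]
side {'color': 0, 'fx': 383.4523, 'fy': 383.4523, 'cx': 272.5127, 'cy': 209.0866, 'eye': [0.0931, -0.6642, 0.6601], 'attitude': [[0.8495, 0.2978, -0.4355], [-0.5274, 0.4969, -0.6891], [0.0111, 0.8151, 0.5792]]}
top {'color': 0, 'fx': 379.9693, 'fy': 379.9693, 'cx': 275.4332, 'cy': 208.1988, 'eye': [0.3893, -0.0175, 1.0375], 'attitude': [[0.0231, 0.9896, -0.1423], [-0.9992, 0.0183, -0.0345], [-0.0316, 0.143, 0.9892]]}
wrist {'color': 0, 'fx': 325.1923, 'fy': 325.1923, 'cx': 283.0269, 'cy': 205.8226, 'mount': [[-0.0003, 0.9653, 0.2612, 0.0707], [1.0, 0.0006, -0.0008, -0.0005], [-0.0009, 0.2612, -0.9653, -0.092], [0.0, 0.0, 0.0, 1.0]]}
```

View pics/side0.png

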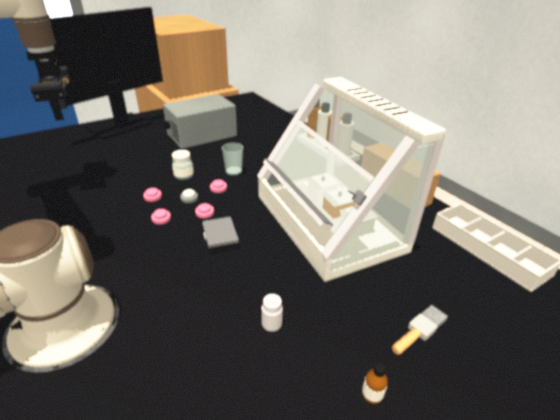

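View pics/top0.png

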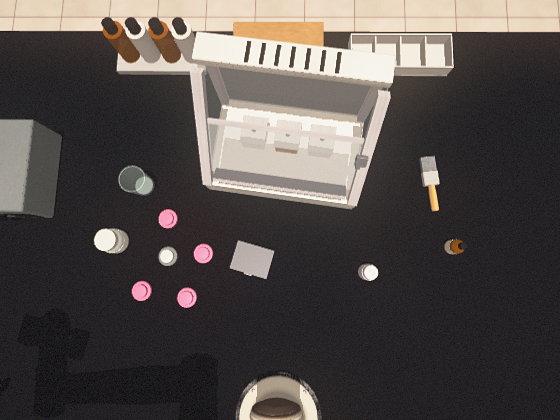

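The side view shows the hood with its lip low at about (300,200) and the pointer clip at (358,197). The top view shows the hood's front edge from (204,185) to (357,207), the clip at (361,161) and the white-and-grey fan at (167,256) among four pink decoys. The slide box is at (252,260) and the can at (370,272). I'll zoom in on the hood next.

```bash
cat > h.py <<'E'
import numpy as np,cv2
from station import telemetry, capture, order, r
def ray(c,u,v):
    d=np.array([(u-c['cx'])/c['fx'],-(v-c['cy'])/c['fy'],-1.]); A=np.array(c['attitude'])
    return np.array(c['eye']),A@d
def onz(c,u,v,z):
    e,d=ray(c,u,v); return e+d*(z-e[2])/d[2]
def proj(c,p):
    q=np.array(c['attitude']).T@(np.array(p)-c['eye']); return np.array([c['cx']-c['fx']*q[0]/q[2],c['cy']+c['fy']*q[1]/q[2]])
def tri(c1,p1,c2,p2):
    e1,d1=ray(c1,*p1);e2,d2=ray(c2,*p2)
    A=np.stack([d1,-d2],1); t=np.linalg.lstsq(A,e2-e1,rcond=None)[0]
    a,b=e1+t[0]*d1,e2+t[1]*d2; return (a+b)/2,np.linalg.norm(a-b)
E
python3 - <<'E'
from h import *
T=capture('top');S=capture('side')
a=cv2.resize(T['color'][85:215,185:385],None,fx=4,fy=4,interpolation=cv2.INTER_CUBIC); cv2.imwrite('pics/tz.png',a)
a=cv2.resize(S['color'][130:280,245:425],None,fx=4,fy=4,interpolation=cv2.INTER_CUBIC); cv2.imwrite('pics/sz.png',a)
E
```

```text
(no output)
```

View pics/tz.png

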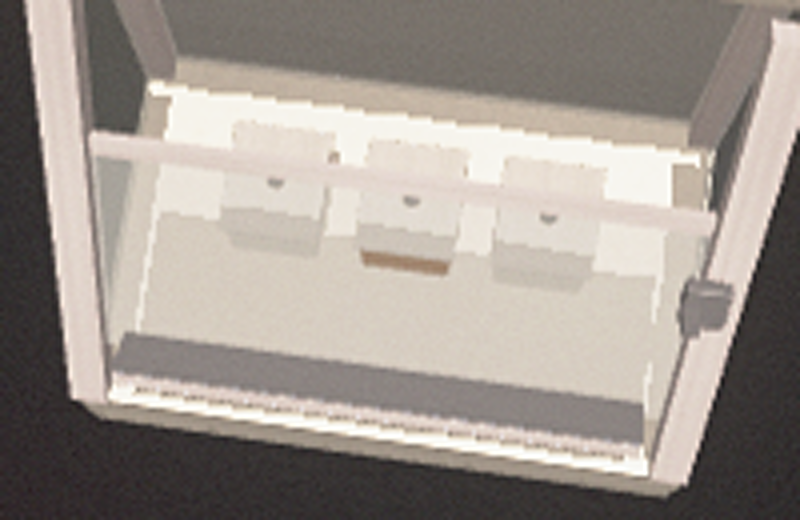

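View pics/sz.png

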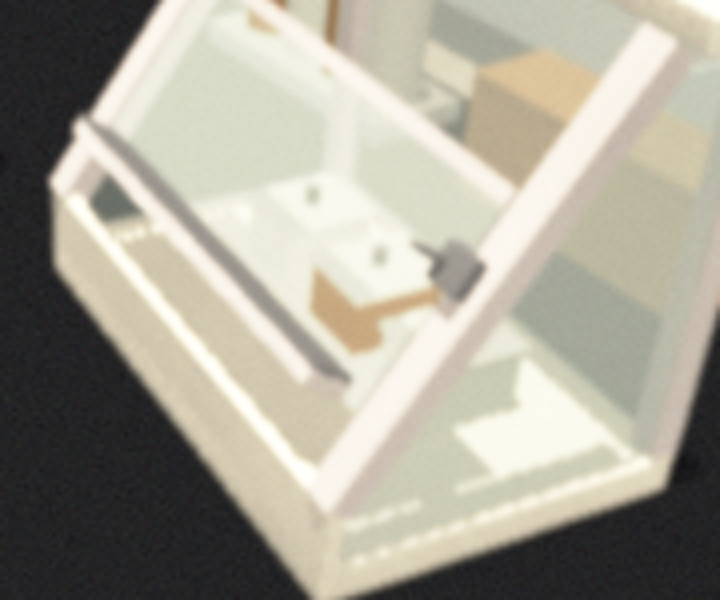

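```bash
cat >> h.py <<'E'
s35,c35=np.sin(np.radians(35)),np.cos(np.radians(35))
def tz(u,v): return 185+(u+.5)/4-.5,85+(v+.5)/4-.5
def sz(u,v): return 245+(u+.5)/4-.5,130+(v+.5)/4-.5
E
python3 - <<'E'
from h import *
T=capture('top');S=capture('side')
p=lambda *a:print(*[np.round(x,4) if not isinstance(x,str) else x for x in a])
BR=onz(S,*sz(322,600),0);BL=onz(S,*sz(55,268),0)
p('side bottom',BR,BL,np.linalg.norm(BR-BL))
TR=onz(S,*sz(318,498),.075);TL=onz(S,*sz(53,188),.075)
p('side top',TR,TL,np.linalg.norm(TR-TL))
a=onz(T,*tz(690,487),.075);b=onz(T,*tz(70,400),.075);p('top top',a,b,np.linalg.norm(a-b))
a=onz(T,*tz(672,496),0);b=onz(T,*tz(105,417),0);p('top bot',a,b,np.linalg.norm(a-b))
p('blade tip',*tri(T,tz(680,325),S,sz(414,245)))
p('clip ctr',*tri(T,tz(710,305),S,sz(458,270)))
p('cap R front',*tri(T,tz(641,446),S,sz(312,374)))
p('cap L front',*tri(T,tz(113,374),S,sz(80,125)))
for n,uv,z in(('fan',(167.5,255),.017),('box',(252,259),.034),('can',(370.5,271.5),.07),('pinkR',(203,253),.017),('pinkT',(167.5,218),.017),('pinkB',(186.5,297),.017),('pinkL',(141.5,290),.017),('jar',(105,239),.08),('beaker',(132,179),.09)):
    p(n,onz(T,*uv,z))
# fan refine: white blob
I=T['color'][240:272,150:185].astype(int);m=(I.min(2)>150)
ys,xs=np.nonzero(m);p('white',xs.mean()+150,ys.mean()+240,m.sum()); p(onz(T,xs.mean()+150,ys.mean()+240,.017))
E
```

```text
side bottom [ 0.5442 -0.1875  0.    ] [0.587  0.2008 0.    ] 0.3907
side top [ 0.5404 -0.1778  0.075 ] [0.5838 0.1968 0.075 ] 0.3771
top top [ 0.5363 -0.1918  0.075 ] [0.5862 0.2082 0.075 ] 0.4031
top bot [ 0.5413 -0.1931  0.    ] [0.5898 0.2005 0.    ] 0.3966
blade tip [ 0.6044 -0.1611  0.2151] 0.002
clip ctr [ 0.6197 -0.1802  0.2044] 0.0005
cap R front [ 0.55   -0.1508  0.142 ] 0.0004
cap L front [0.5895 0.1674 0.14  ] 0.0004
fan [0.4035 0.3058 0.017 ]
box [0.3979 0.0759 0.034 ]
can [ 0.3734 -0.2246  0.07  ]
pinkR [0.411  0.2099 0.017 ]
pinkT [0.5036 0.3122 0.017 ]
pinkB [0.2944 0.248  0.017 ]
pinkL [0.3095 0.3697 0.017 ]
jar [0.4395 0.4495 0.08  ]
beaker [0.5949 0.3876 0.09  ]
white 167.0 255.9031 227
[0.401 0.307 0.017]
```

Request:
drive_tool([
  [0.35,0.5,0,-0.027],
  [0.7,1,0,-0.053],
  [0.7,1,0,-0.053],
  [0.7,1,0,-0.053],
], fingers=0)

```text
time_s: 0.85
tcp_pos: [0.1963, 0.4723, 0.293]
ee_rot: [[0.992, -0.123, 0.0], [-0.123, -0.992, 0.002], [0.0, -0.002, -1.0]]
wrist_force: [-0.1, 1.0, 0.9]
gripper_width: 0.632
```

Request:
drive_tool([
  [0.36,0.5,0,0],
  [0.73,0.9,0,0],
  [0.73,0.9,0,0],
])

```text
time_s: 1.23
tcp_pos: [0.2706, 0.3543, 0.2925]
ee_rot: [[0.992, -0.123, 0.0], [-0.123, -0.992, 0.001], [0.0, -0.001, -1.0]]
wrist_force: [0.4, 0.7, -0.0]
gripper_width: 0.289
```

Request:
drive_tool([
  [0.36,0.5,0,0],
  [0.73,0.9,0,0],
  [0.73,0.9,0,0],
])

```text
time_s: 1.6
tcp_pos: [0.345, 0.2367, 0.2925]
ee_rot: [[0.992, -0.124, 0.001], [-0.124, -0.992, 0.001], [0.001, -0.001, -1.0]]
wrist_force: [0.8, 0.9, 0.1]
gripper_width: 0.013
```

Request:
drive_tool([
  [0.36,0.5,0,0],
  [0.73,0.9,0,0],
  [0.73,0.9,0,0],
])

```text
time_s: 1.98
tcp_pos: [0.4194, 0.1188, 0.2922]
ee_rot: [[0.992, -0.124, 0.001], [-0.124, -0.992, 0.0], [0.001, -0.0, -1.0]]
wrist_force: [-0.3, -0.1, -0.5]
gripper_width: 0.003
```

Request:
drive_tool([
  [0.3,0.3,0,0],
  [0.65,0.7,0,0],
  [0.65,0.7,0,0],
  [0.65,0.7,0,0],
])

```text
time_s: 2.48
tcp_pos: [0.485, 0.0277, 0.2918]
ee_rot: [[0.993, -0.121, -0.001], [-0.121, -0.993, 0.0], [-0.001, -0.0, -1.0]]
wrist_force: [-0.3, 0.2, -0.5]
gripper_width: 0.003
```

Request:
drive_tool([
  [0,0,0.4,0],
  [0.1,0.05,0.93,0],
  [0.2,0.1,0.93,0],
  [0.3,0.1,0.93,0],
  [0.3,0.1,0.93,0],
])

```text
time_s: 3.1
tcp_pos: [0.5213, 0.0112, 0.1832]
ee_rot: [[0.993, -0.121, 0.006], [-0.121, -0.993, 0.001], [0.005, -0.002, -1.0]]
wrist_force: [0.9, -1.3, 0.4]
gripper_width: 0.007
```

Run:
```python
from h import *
s=telemetry.sense(); print(s['tcp_pos'],s['wrist_force'])
S=capture('side')
cv2.imwrite('pics/s2.png',cv2.resize(S['color'][130:280,225:425],None,fx=4,fy=4,interpolation=cv2.INTER_CUBIC))
R=s['ee_rot']; print(proj(S,s['tcp_pos']+R@np.array([.0095,0,.07])))
```

```text
[0.52130282 0.01123694 0.18322414] [ 0.9384872  -1.25754873  0.41484816]
[276.6037996  201.28304171]
```

View pics/s2.png

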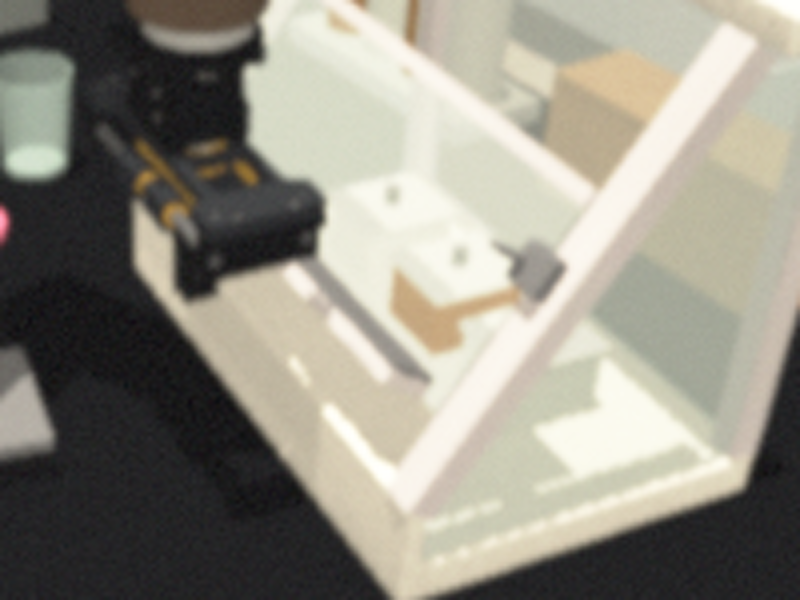

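The view shows the closed fingertips at about (200,288) in the crop, just in front of the lip and below its edge, with nothing touching. I'll close in.

Request:
drive_tool([
  [0.08,0,0,0],
  [0.16,0,0,0],
  [0.19,0,0,0],
  [0.21,0,0,0],
  [0.21,0,0,0],
])

```text
time_s: 3.78
tcp_pos: [0.5438, 0.0072, 0.1805]
ee_rot: [[0.993, -0.122, -0.0], [-0.122, -0.993, -0.0], [-0.0, 0.0, -1.0]]
wrist_force: [0.4, -0.6, 0.7]
gripper_width: 0.005
```

Request:
drive_tool([
  [0.01,0,0,0],
  [0.02,0,0,0],
  [0.03,0,0,0],
  [0.03,0,0,0],
])

```text
time_s: 4.28
tcp_pos: [0.5475, 0.0068, 0.1807]
ee_rot: [[0.993, -0.122, 0.0], [-0.122, -0.993, 0.0], [0.0, -0.0, -1.0]]
wrist_force: [0.0, 0.2, -0.3]
gripper_width: 0.004
```

Request:
drive_tool([
  [0.01,0,0,0],
  [0.02,0,0,0],
  [0.03,0,-0.005,0],
  [0.04,0,-0.015,0],
  [0.05,0,-0.03,0],
  [0.05,0,-0.03,0],
])

```text
time_s: 5.03
tcp_pos: [0.5523, 0.0059, 0.1837]
ee_rot: [[0.993, -0.122, -0.003], [-0.122, -0.993, -0.0], [-0.003, 0.001, -1.0]]
wrist_force: [-3.5, 1.1, -1.1]
gripper_width: 0.002
```

Request:
drive_tool([
  [0.02,0,-0.03,0],
  [0.043,0,-0.063,0],
  [0.067,0,-0.097,0],
  [0.09,0,-0.13,0],
  [0.115,0,-0.167,0],
  [0.14,0,-0.203,0],
  [0.165,0,-0.24,0],
  [0.19,0,-0.275,0],
  [0.215,0,-0.31,0],
  [0.215,0,-0.31,0],
])

```text
time_s: 6.28
tcp_pos: [0.5792, 0.0026, 0.2224]
ee_rot: [[0.993, -0.122, 0.0], [-0.122, -0.993, -0.001], [0.0, 0.0, -1.0]]
wrist_force: [-4.0, -0.3, 2.1]
gripper_width: 0.005
```

Request:
drive_tool([
  [0.02,0,-0.033,0],
  [0.043,0,-0.066,0],
  [0.067,0,-0.1,0],
  [0.09,0,-0.135,0],
  [0.115,0,-0.17,0],
  [0.14,0,-0.208,0],
  [0.16,0,-0.24,0],
  [0.18,0,-0.27,0],
  [0.19,0,-0.28,0],
  [0.19,0,-0.28,0],
])

```text
time_s: 7.52
tcp_pos: [0.6019, 0.0001, 0.2555]
ee_rot: [[0.993, -0.121, 0.001], [-0.121, -0.993, -0.0], [0.001, -0.0, -1.0]]
wrist_force: [-4.7, -2.5, 0.4]
gripper_width: 0.006
```

Run:
```python
from h import *
s=telemetry.sense(); print(s['tcp_pos'],s['wrist_force'])
S=capture('side');T=capture('top')
A=cv2.resize(S['color'][145:245,305:405],None,fx=6,fy=6,interpolation=cv2.INTER_CUBIC)
B=cv2.resize(T['color'][130:230,290:390],None,fx=6,fy=6,interpolation=cv2.INTER_CUBIC)
cv2.imwrite('pics/st3.png',cv2.resize(np.hstack([A,B]),(800,400)))
```

```text
[6.01870321e-01 1.33597555e-04 2.55479701e-01] [-4.68028533 -2.45241241  0.44332426]
```

View pics/st3.png

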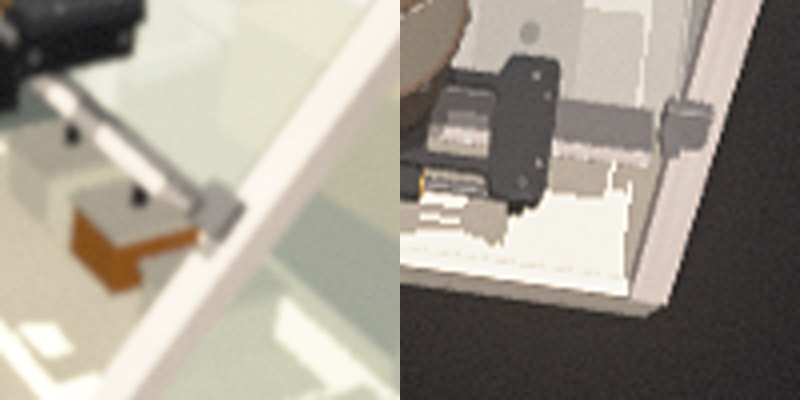

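The side crop shows the lip's end close to the clip, with the blade tip at about (174,185) overlapping the cap. The top crop has the lip's front end at about (650,156) and the blade front at about (661,149), so a few millimetres are left. The wrist view is sharper there, so I'll use it.

```bash
cat >> h.py <<'E'
def wproj(c,s,p):
    q=np.array(s['ee_rot']).T@(np.array(p)-s['tcp_pos']); M=np.array(c['mount']); q=M[:3,:3].T@(q-M[:3,3])
    v=np.array([q[0],-q[1],-q[2]]); th=np.arctan2(np.hypot(v[0],v[1]),v[2]); n=np.hypot(v[0],v[1])
    return np.array([c['cx'],c['cy']])+c['fx']*th*v[:2]/n
def wray(c,s,u,v):
    a=np.array([u-c['cx'],v-c['cy']]); rr=np.hypot(*a); th=rr/c['fx']
    d=np.array([np.sin(th)*a[0]/rr,-np.sin(th)*a[1]/rr,-np.cos(th)]); M=np.array(c['mount']); R=np.array(s['ee_rot'])
    return np.array(s['tcp_pos'])+R@M[:3,3], R@M[:3,:3]@d
SL=np.array([.570,-.069,.819]); MT=np.array([.6044,-.1611,.2151]); LE0=np.array([.546,-.1505,.136])
E
python3 - <<'E'
from h import *
s=telemetry.sense();W=capture('wrist');T=capture('top');S=capture('side')
p=wproj(W,s,MT);print('mark in wrist',p)
for k in(.08,.09,.1):
    q=LE0+k*SL; print(k,wproj(W,s,q),(proj(T,q)-[290,130])*4+[400,0],(proj(S,q)-[305,145])*4)
u0,v0=int(np.clip(p[0]-50,0,460)),int(np.clip(p[1]-50,0,320)); print(u0,v0)
cv2.imwrite('pics/w.png',W['color'])
A=cv2.resize(W['color'][v0:v0+100,u0:u0+100],None,fx=6,fy=6,interpolation=cv2.INTER_CUBIC); cv2.imwrite('pics/w4.png',A)
E
```

```text
mark in wrist [559.1976157  227.11029776]
0.08 [537.01294782 240.96120315] [644.31805005 173.30713757] [146.99750259 206.36545963]
0.09 [547.21827881 236.62027091] [647.95445953 159.85035542] [157.69823736 191.36338403]
0.1 [558.04050032 231.89329317] [651.65447372 146.15819973] [168.46975827 176.26206861]
460 177
```

View pics/w4.png

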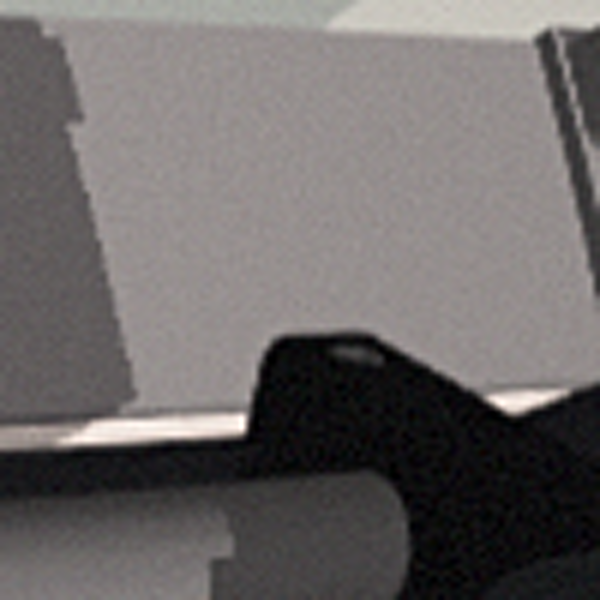

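The crop shows the cap strip running to the right edge of the frame, with the pointer's dark edge at about (560,100). That's too close to the frame edge to judge, so I'll back off, shift right and look closely.

Request:
drive_tool([
  [-0.03,0,0.0,0],
  [-0.1,0,0.0,0],
  [-0.3,0,0,0],
  [-0.6,0.2,0,0],
  [-0.75,0.6,0,0],
  [-0.75,0.8,0,0],
  [-0.75,0.8,0,0],
  [-0.75,0.8,0,0],
])

```text
time_s: 8.78
tcp_pos: [0.501, -0.0837, 0.2553]
ee_rot: [[0.993, -0.121, 0.002], [-0.121, -0.993, 0.0], [0.002, -0.001, -1.0]]
wrist_force: [0.6, -0.2, -0.4]
gripper_width: 0.004
```

Run:
```python
from h import *
s=telemetry.sense();W=capture('wrist');S=capture('side')
print(s['tcp_pos'],s['wrist_force']);p=wproj(W,s,MT);print('mark in wrist',p)
for k in(.08,.09,.1):
    q=LE0+k*SL; print(k,wproj(W,s,q))
u0,v0=int(np.clip(p[0]-40,0,480)),int(np.clip(p[1]-40,0,340)); print(u0,v0)
A=cv2.resize(W['color'][v0:v0+80,u0:u0+80],(400,400),interpolation=cv2.INTER_CUBIC)
B=cv2.resize(S['color'][160:220,320:380],(400,400),interpolation=cv2.INTER_CUBIC); cv2.imwrite('pics/w5.png',np.hstack([A,B]))
```

```text
[ 0.5010331  -0.08371362  0.25534366] [ 0.62624897 -0.19620763 -0.35516444]
mark in wrist [432.45839983  34.20658958]
0.08 [414.37553942  66.40092209]
0.09 [421.03810275  51.61642731]
0.1 [428.1344969  35.5770968]
392 0
```

View pics/w5.png

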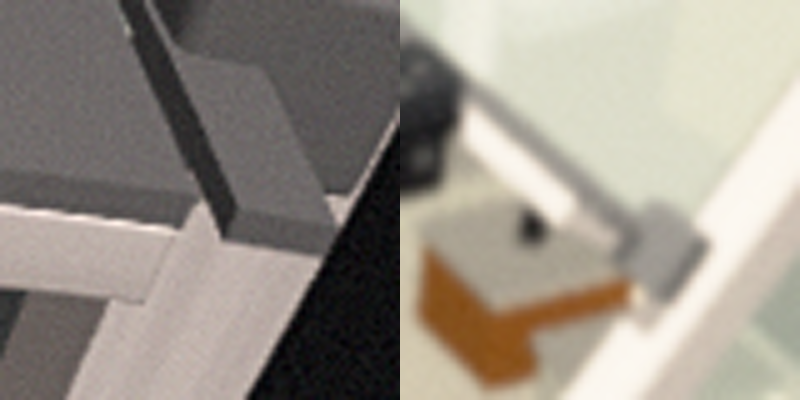

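The wrist crop shows the lip's front end face from its upper corner (197,192) to its lower corner (142,302), so mid-thickness is about (170,247). The blade's front end centre is at about (231,225). The lip looks 2–5 mm low, and the uncertainty is how far the blade stands out. One more view, taken nearly square to the slope, will settle that.

Request:
drive_tool([
  [-0.4,0.25,0,0],
  [-0.83,0.5,0,0],
  [-0.83,0.5,0,0],
  [-0.83,0.5,0,0],
])

```text
time_s: 9.38
tcp_pos: [0.3953, -0.1313, 0.2556]
ee_rot: [[0.993, -0.121, 0.002], [-0.121, -0.993, -0.0], [0.002, -0.0, -1.0]]
wrist_force: [-0.1, 0.9, -0.5]
gripper_width: 0.007
```

Run:
```python
from h import *
s=telemetry.sense();W=capture('wrist')
np.savez('w6.npz',img=W['color'],pos=s['tcp_pos'],rot=s['ee_rot'])
print(s['tcp_pos']);p=wproj(W,s,MT);print('mark in wrist',p)
u0,v0=int(np.clip(p[0]-30,0,500)),int(np.clip(p[1]-30,0,360)); print(u0,v0)
A=cv2.resize(W['color'][v0:v0+60,u0:u0+60],(600,600),interpolation=cv2.INTER_CUBIC)
cv2.imwrite('pics/w6.png',A)
```

```text
[ 0.3953239  -0.13128334  0.25559534]
mark in wrist [ 292.86504193 -144.20961657]
262 0
```

View pics/w6.png

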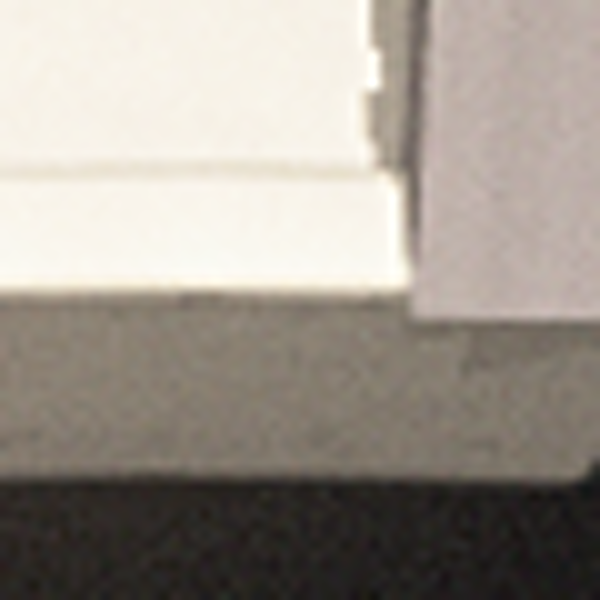

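This frame misses the tip, because the camera tilts back toward the fingers. I'll combine the rays I already have instead.

Run:
```python
from h import *
T=capture('top');S=capture('side');W=capture('wrist')
print('joints',np.round(telemetry.sense()['joints'],1))
th=np.radians(-6.97);R=np.array([[np.cos(th),-np.sin(th),0],[np.sin(th),np.cos(th),0],[0,0,1]])
s={'tcp_pos':np.array([.50103,-.08371,.25534]),'ee_rot':np.array([[.993,-.121,.002],[-.121,-.993,0],[.002,-.001,-1]])}
w=lambda u,v:wray(W,s,392+(u+.5)/5-.5,(v+.5)/5-.5)
t3=lambda u,v:ray(T,290+(u-400+.5)/4-.5,130+(v+.5)/4-.5)
def ls(rs):
    A=0;b=0
    for e,d in rs:
        d=d/np.linalg.norm(d);P=np.eye(3)-np.outer(d,d);A=A+P;b=b+P@e
    x=np.linalg.solve(A,b);return x,[round(1e3*float(np.linalg.norm(np.cross(x-e,d/np.linalg.norm(d)))),1) for e,d in rs]
HX,HY=R[:,0],R[:,1];Z=np.array([0,0,1.]);UP=s35*HX+c35*Z;OUT=-c35*HX+s35*Z
M,e=ls([w(231,225),ray(T,*tz(680,325)),ray(S,*sz(414,245))]);print('mark',M,e)
M2,e=ls([w(231,225),ray(S,*sz(414,245))]);print('mark ws',M2,e)
for n,p,q in(('capF',(197,192),(651,150)),('low',(142,302),(650,162))):
    L,e=ls([w(*p),t3(*q)]);print(n,L,e)
# lip end: wrist rays onto hood-frame plane y = mark_y + gap ; and onto plane out-distance of lip
le=np.array([.5495,-.1508,.142])-.007*UP  # initial
for n,p in(('cap',(197,192)),('low',(142,302)),('mid',(170,247))):
    e0,d=w(*p); t=(OUT@(le-e0))/(OUT@d); X=e0+t*d; print(n,'on out-plane',X,'s',UP@(X-le),'dy',HY@(X-le),'to mark',UP@(M-X),UP@(M2-X))
e0,d=w(231,225)
for c in(-.004,0,.004):
    t=(OUT@(le+c*OUT-e0))/(OUT@d);X=e0+t*d;print('mark if out',c,UP@(X-le),HY@(X-le))
print('out of mark vs lip',OUT@(M-le),OUT@(M2-le))
```

```text
joints [  4.2   3.4 -30.1   0.  -56.5  78.9]
mark [ 0.602091   -0.16195984  0.21648905] [2.7, 2.8, 0.3]
mark ws [ 0.60019759 -0.16277184  0.21674497] [0.9, 0.9]
capF [ 0.60015472 -0.15509369  0.22466913] [0.2, 0.2]
low [ 0.59522167 -0.15646682  0.2094842 ] [1.8, 1.8]
cap on out-plane [ 0.60202895 -0.15867271  0.2178291 ] s 0.09957023367428434 dy -0.001440161803881818 to mark -0.0008335810853422045 -0.0016454174490241457
low on out-plane [ 0.59402182 -0.15724913  0.20623152] s 0.08541221280554852 dy -0.0009987616711589432 to mark 0.013324439783393621 0.012512603419711681
mid on out-plane [ 0.59813732 -0.15801308  0.21219803] s 0.0926959710888183 dy -0.0012576551504333042 to mark 0.006040681500123848 0.005228845136441907
mark if out -0.004 0.09313993659317162 -0.00850656030011931
mark if out 0 0.09642517757870735 -0.005970982672399168
mark if out 0.004 0.09971041856424315 -0.0034354050446789575
out of mark vs lip -0.0011458258097726886 0.0004597800016126913
```

Request:
drive_tool([
  [0.3,-0.35,0,0],
  [0.6,-0.65,0,0],
  [0.74,-0.65,0,0],
  [0.74,-0.65,0,0],
])

```text
time_s: 10.07
tcp_pos: [0.4929, -0.0649, 0.2542]
ee_rot: [[0.993, -0.121, -0.002], [-0.121, -0.993, -0.0], [-0.002, 0.0, -1.0]]
wrist_force: [-0.3, -0.6, -0.4]
gripper_width: 0.006
```

Request:
drive_tool([
  [0.3,-0.35,0,0],
  [0.6,-0.65,0,0],
  [0.7,-0.65,0,0],
  [0.74,-0.65,0,0],
  [0.74,-0.65,0,0],
  [0.74,-0.65,0,0],
])

```text
time_s: 10.82
tcp_pos: [0.5888, 0.0008, 0.2554]
ee_rot: [[0.992, -0.123, -0.0], [-0.123, -0.992, 0.0], [-0.0, -0.0, -1.0]]
wrist_force: [0.5, -0.1, 0.4]
gripper_width: 0.005
```

Request:
drive_tool([
  [0.05,0,0,0],
  [0.09,0,0,0],
  [0.1,0,0,0],
  [0.11,0,-0.005,0],
  [0.12,0,-0.017,0],
  [0.13,0,-0.03,0],
  [0.138,0,-0.042,0],
  [0.138,0,-0.042,0],
])

```text
time_s: 11.82
tcp_pos: [0.6054, -0.0004, 0.2599]
ee_rot: [[0.993, -0.122, -0.002], [-0.122, -0.993, -0.0], [-0.002, 0.0, -1.0]]
wrist_force: [-4.8, 1.9, 0.5]
gripper_width: 0.004
```

Request:
drive_tool([
  [-0.03,0,0.0,0],
  [-0.1,0,0.0,0],
  [-0.3,0,0,0],
  [-0.6,0.2,0,0],
  [-0.78,0.6,0.03,0],
  [-0.78,0.8,0.03,0],
  [-0.78,0.8,0.03,0],
  [-0.78,0.8,0.03,0],
])

```text
time_s: 12.82
tcp_pos: [0.502, -0.084, 0.2569]
ee_rot: [[0.993, -0.121, 0.002], [-0.121, -0.993, 0.0], [0.002, -0.0, -1.0]]
wrist_force: [-0.9, -0.4, -0.7]
gripper_width: 0.005
```

Run:
```python
from h import *
s=telemetry.sense();W=capture('wrist');S=capture('side')
print(s['tcp_pos'],s['ee_rot'])
A=cv2.resize(W['color'][0:80,392:472],(400,400),interpolation=cv2.INTER_CUBIC)
B=cv2.resize(S['color'][160:220,320:380],(400,400),interpolation=cv2.INTER_CUBIC); cv2.imwrite('pics/w7.png',np.hstack([A,B]))
```

```text
[ 0.5019985  -0.08400255  0.25693363] [[ 9.92604537e-01 -1.21380273e-01  1.74980174e-03]
 [-1.21380715e-01 -9.92606015e-01  1.48209617e-04]
 [ 1.71887401e-03 -3.59505724e-04 -9.99998458e-01]]
```

View pics/w7.png

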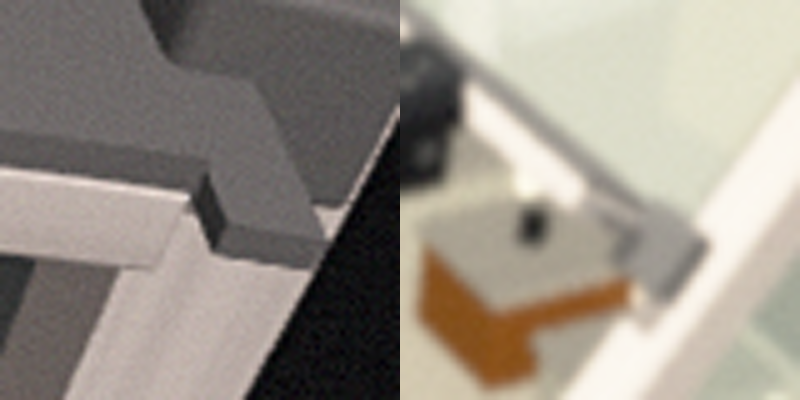

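The lip's front end now runs from (210,158) to (155,268), mid about (183,213). The blade's front end is at about (220,238), and its top is nearly flush with the cap. How far the blade stands out still limits the reading, so I'll turn the wrist a quarter turn to look squarely along it.

Request:
drive_tool([
  [-0.1,0,-0.06,0.09],
  [-0.2,0,-0.06,0.18],
  [-0.34,-0.08,-0.06,0.27],
  [-0.34,-0.08,-0.06,0.36],
  [-0.34,-0.08,-0.06,0.45],
  [-0.34,-0.08,-0.06,0.54],
  [-0.34,-0.08,-0.06,0.63],
  [-0.34,-0.08,-0.06,0.72],
  [-0.34,-0.08,-0.06,0.785],
  [-0.34,-0.08,-0.06,0.785],
])

```text
time_s: 14.18
tcp_pos: [0.4626, -0.0692, 0.2636]
ee_rot: [[-0.118, -0.993, 0.0], [-0.993, 0.118, -0.0], [0.0, -0.0, -1.0]]
wrist_force: [0.6, -0.5, 0.4]
gripper_width: 0.005
```

Run:
```python
from h import *
s=telemetry.sense();W=capture('wrist')
print(s['tcp_pos'],s['ee_rot']);p=wproj(W,s,MT);print(p, wproj(W,s,MT+.004*SL), wproj(W,s,MT+.004*np.array([-.813,.1,.574])))
u0,v0=int(np.clip(p[0]-40,0,480)),int(np.clip(p[1]-40,0,340)); print(u0,v0)
cv2.imwrite('pics/w8full.png',W['color']);np.savez('w8.npz',pos=s['tcp_pos'],rot=s['ee_rot'])
cv2.imwrite('pics/w8.png',cv2.resize(W['color'][v0:v0+80,u0:u0+80],(560,560),interpolation=cv2.INTER_CUBIC))
```

```text
[ 0.46255569 -0.06917882  0.263644  ] [[-1.18017576e-01 -9.93011491e-01  1.74417570e-04]
 [-9.93011506e-01  1.18017573e-01 -2.85448700e-05]
 [ 7.76104549e-06 -1.76567451e-04 -9.99999984e-01]]
[ 11.71158767 134.128291  ] [  5.43225266 135.08397524] [ 12.56712667 133.88914889]
0 94
```

Here, moving out from the pane barely shifts the pixel and moving up the slope shifts it 1.6 px/mm, so this is the view needed.

View pics/w8.png

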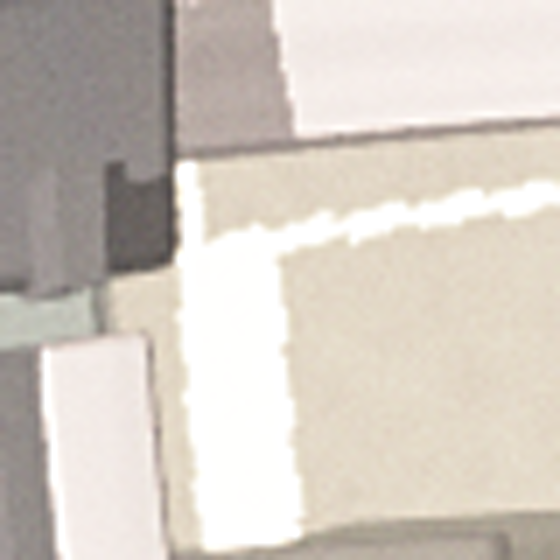

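The wrist view has the lip's end face at columns 0–150 at row 340, mid-thickness about column 70. The blade lies between columns 30 and 105 at about row 280. At 11 px/mm the lip is level with the pointer to within about 3 mm, with nothing touching it. On to the fan.

Request:
drive_tool([
  [-0.3,0.2,0,0],
  [-0.7,0.3,0,0],
  [-1,0.3,0,0],
  [-1,0.3,0,0],
])

```text
time_s: 14.72
tcp_pos: [0.4414, 0.0558, 0.2639]
ee_rot: [[-0.115, -0.993, 0.001], [-0.993, 0.115, 0.0], [-0.001, -0.001, -1.0]]
wrist_force: [0.3, -1.1, -1.2]
gripper_width: 0.004
```

Request:
drive_tool([
  [-0.5,0.15,0,0],
  [-1,0.3,0,0],
  [-1,0.3,0,0],
  [-1,0.3,0,0],
])

```text
time_s: 15.22
tcp_pos: [0.4195, 0.1767, 0.2634]
ee_rot: [[-0.12, -0.993, -0.001], [-0.993, 0.12, -0.001], [0.001, 0.001, -1.0]]
wrist_force: [-0.4, -0.5, 0.0]
gripper_width: 0.007
```

Request:
drive_tool([
  [-0.5,0.15,0,0],
  [-1,0.27,0,0],
  [-1,0.27,0,0],
  [-1,0.27,0,0],
  [-1,0.27,0,0],
])

```text
time_s: 15.85
tcp_pos: [0.4024, 0.2984, 0.2637]
ee_rot: [[-0.123, -0.992, -0.0], [-0.992, 0.123, -0.0], [0.0, 0.0, -1.0]]
wrist_force: [0.1, 0.2, 0.5]
gripper_width: 0.006
```

Run:
```python
from h import *
s=telemetry.sense();W=capture('wrist'); print(s['tcp_pos'])
p=wproj(W,s,[.402,.3065,.017]);print('pred',p)
I=W['color'].astype(int);hsv=cv2.cvtColor(W['color'],cv2.COLOR_BGR2HSV)
m=((I.min(2)>130)&(hsv[...,1]<60)).astype(np.uint8)
n,l,st,c=cv2.connectedComponentsWithStats(m)
for i in range(1,n):
    if st[i,4]>150:
        e,d=wray(W,s,*c[i]); print(c[i],st[i],e+d*(.017-e[2])/d[2])
cv2.imwrite('pics/w9.png',W['color'])
```

```text
[0.40240804 0.29840608 0.26367967]
pred [283.79357442 194.54808849]
[58.20680445 71.24515103] [    0     0   119   148 15725] [0.65525558 0.11647165 0.017     ]
[257.99380805  12.2249742 ] [ 217    0   80   29 1938] [0.40448132 0.10865934 0.017     ]
[542.60089021   8.5148368 ] [516   0  44  22 674] [0.02452072 0.08944914 0.017     ]
[265.43623025 107.52765237] [ 242   84   48   48 1772] [0.40939367 0.21276063 0.017     ]
[369.34153401 127.57452967] [356 109  29  42 691] [0.30335832 0.24512133 0.017     ]
[285.79269802 194.12809406] [ 263  172   46   45 1616] [0.39982311 0.3063059  0.017     ]
[196.936 226.652] [180 220  34  13 250] [0.50353475 0.33092638 0.017     ]
[ 72.82315113 272.59807074] [ 63 263  21  20 311] [0.70202666 0.37730874 0.017     ]
[451.70536913 276.60604027] [ 413  264   82   26 1490] [0.19942061 0.43986043 0.017     ]
[125.13297872 299.89148936] [ 88 285  67  33 940] [0.62801991 0.42112766 0.017     ]
[  7.09859155 407.02816901] [  0 383  22  37 426] [1.14528091 0.7460802  0.017     ]
```

Request:
drive_tool([
  [-0.06,0.03,0.4,0],
  [-0.06,0.03,0.8,0],
  [-0.06,0.03,1,0],
  [-0.06,0.03,1,0],
])

```text
time_s: 16.4
tcp_pos: [0.399, 0.306, 0.1423]
ee_rot: [[-0.122, -0.993, -0.003], [-0.993, 0.122, -0.004], [0.004, 0.002, -1.0]]
wrist_force: [-0.1, 0.7, -0.6]
gripper_width: 0.006
```

Request:
drive_tool([
  [0,0,0.2,0],
  [0,0,0.35,0],
  [0,0,0.4,0],
  [0,0,0.4,0],
])

```text
time_s: 16.9
tcp_pos: [0.3999, 0.308, 0.0966]
ee_rot: [[-0.121, -0.993, 0.001], [-0.993, 0.121, 0.001], [-0.001, -0.001, -1.0]]
wrist_force: [-0.1, 0.2, 0.3]
gripper_width: 0.004
```

Request:
drive_tool([
  [0,0,0.03,0],
  [0,0,0.06,0],
  [0,0,0.08,0],
  [0,0,0.095,0],
  [0,0,0.105,0],
  [0,0,0.105,0],
])

```text
time_s: 17.65
tcp_pos: [0.3999, 0.3084, 0.0858]
ee_rot: [[-0.119, -0.993, 0.002], [-0.993, 0.119, 0.001], [-0.001, -0.002, -1.0]]
wrist_force: [-4.7, -3.1, 20.9]
gripper_width: 0.007
```

Request:
drive_tool([
  [0,0,-0.025,0],
  [0,0,-0.025,0],
])

```text
time_s: 17.9
tcp_pos: [0.3998, 0.3083, 0.0869]
ee_rot: [[-0.12, -0.993, 0.002], [-0.993, 0.12, 0.002], [-0.002, -0.001, -1.0]]
wrist_force: [0.7, -0.8, 4.2]
gripper_width: 0.007
```

Request:
drive_tool([
  [0,0,-0.01,0],
  [0,0,-0.01,0],
])

```text
time_s: 18.15
tcp_pos: [0.3998, 0.3083, 0.0875]
ee_rot: [[-0.12, -0.993, 0.001], [-0.993, 0.12, 0.001], [-0.001, -0.001, -1.0]]
wrist_force: [1.5, 0.9, 3.9]
gripper_width: 0.007
```

Request:
drive_tool([
  [0,0,-0.015,0],
  [0,0,-0.015,0],
])

```text
time_s: 18.4
tcp_pos: [0.3995, 0.3081, 0.0892]
ee_rot: [[-0.121, -0.993, 0.0], [-0.993, 0.121, 0.001], [-0.001, -0.0, -1.0]]
wrist_force: [2.0, 2.2, 2.1]
gripper_width: 0.006
```

Request:
drive_tool([
  [0,0,-0.02,0],
  [0,0,-0.02,0],
])

```text
time_s: 18.65
tcp_pos: [0.399, 0.3074, 0.0913]
ee_rot: [[-0.121, -0.993, -0.001], [-0.993, 0.121, -0.001], [0.001, 0.001, -1.0]]
wrist_force: [0.3, 2.2, 1.5]
gripper_width: 0.003
```

The force fell from about 4 N to 1.5 N over roughly 5 mm of lift, and rose to a hard 21 N at the bottom. So the button's spring bottomed out, which means fully pressed. Coming away.

Request:
drive_tool([
  [0,0,-0.1,0],
  [0,0,-0.4,0],
  [0,0,-0.8,0],
  [0,0,-1,0],
  [0,0,-1,0],
  [0,0,-1,0],
])

```text
time_s: 19.4
tcp_pos: [0.3985, 0.3068, 0.2105]
ee_rot: [[-0.121, -0.993, -0.002], [-0.993, 0.121, -0.002], [0.002, 0.002, -1.0]]
wrist_force: [-0.1, 0.1, 0.7]
gripper_width: 0.011
```

Run:
```python
from h import *
s=telemetry.sense();print(s['tcp_pos'],s['wrist_force'])
T=capture('top');S=capture('side')
t0=cv2.imread('pics/top0.png')
# loose objects: difference to the start at their places
d=cv2.absdiff(T['color'],t0).max(2)
for n,(u,v) in dict(box=(252,259),can=(370,272),jar=(107,240),beaker=(135,180),dropper=(455,246),brush=(430,183)).items():
    print(n,float(d[v-14:v+15,u-14:u+15].mean()))
A=cv2.resize(T['color'],(448,336));B=cv2.resize(S['color'][165:215,325:375],(336,336),interpolation=cv2.INTER_CUBIC)
cv2.imwrite('pics/end.png',np.hstack([A,B]))
```

```text
[0.39854607 0.30677899 0.21047314] [-0.05621363  0.14709163  0.69422369]
box 13.41973840665874
can 7.80975029726516
jar 102.92984542211653
beaker 9.6884661117717
dropper 7.93935790725327
brush 9.810939357907253
```

View pics/end.png

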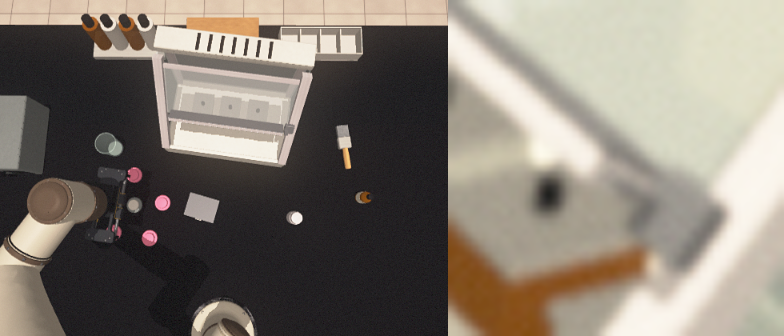

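The end view shows the sash level with the pointer and the fan uncovered. The visible loose things are in place, and the jar is only hidden behind the arm. Handing in.

```bash
python3 -c "
from station import order
print(order.finish_job())"
```

```text
the job is handed in; nothing more can be done
None
```

I pushed the sash up about 99 mm with the closed fingertips against the lip's front lower edge, then let go. After that I pressed the fan button and raised the arm clear. The job was handed in at about 19.5 s of the 51 s; no verdict was reported.

- **Sash level:** In the last close view the lip's end was within about 3 mm of the pointer. Estimates from different views disagreed by up to about 3 mm, because it was hard to see how far the blade stands out. That is still inside the 7 mm allowed.
- **How the push worked:** The tool could not tilt, so the fingers stayed vertical. They bore on the front lower edge, not the flat underside, at about 5 N when read. They were kept clear of the cap strip.
- **Fan button:** The press bottomed out at about 21 N, with a clear spring-back over about 5 mm as I lifted off. It bottomed about 5 mm higher than I expected from the 17 mm given, so I judged it by force. I did not measure the button's position after release.
- **Other things on the bench:** The slide box, objective case, beaker, dropper and brush were unchanged in the last top view. The jar was hidden behind the arm and not checked, but I felt no contact on the way there. The wrist force was about zero at the end.

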